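Lay up the condiment caddy

TASK

Please lay up the steel condiment caddy for service: first lay the small tongs whose jaws are locked shut flat and lengthwise in the empty lane along the front of the caddy. Then stand the pepper shaker in the narrow low cup and the squat red-lidded jar that stands beside it near the front edge in the wide low cup, in either order, and last of all stand the squeeze bottle in the tall cup, so that you never have to reach past it. The tongs that are sprung open and the taller screw-capped spice jar look similar but do not belong in the caddy: leave them where they are.

Things in the scene. Friction and masses are not known exactly. Their poses are not given: they have to be found in the camera images.
- caddy: Fixed steel tray on 2.4 mm feet, 178 (x) x 250 (y) mm, rim 16 mm high, floor 3 mm. Origin: centre of underside; x to the back of the counter, y left, z up. Three round cups stand in a row in its back half, at x +42 mm, y +80, 0, -80 mm (which stands where varies). Front half, x -86 to +3, y -122 to +122 mm inside, is the empty lane for tongs (middle line x -42).
- cup_narrow: The narrow low cup: round open metal cup fixed on the caddy floor, inside diameter 60 mm, outside 64, height 40 mm, its floor 3 mm thick; rim 45 mm above the worktop. Origin: centre of its underside; z up.
- cup_wide: The wide low cup: round open metal cup fixed on the caddy floor, inside diameter 74 mm, outside 78, height 40 mm, its floor 3 mm thick; rim 45 mm above the worktop. Origin: centre of its underside; z up.
- cup_tall: The tall cup: round open metal cup fixed on the caddy floor, inside diameter 68 mm, outside 72, height 75 mm, its floor 3 mm thick; rim 80 mm above the worktop. Origin: centre of its underside; z up.
- tongs_shut: Small steel tongs locked shut, lying on their side: 133 mm long, 18 mm high; two nearly parallel arms with dark grip strips, 27 mm over the outside at mid-length, jaws touching. Rigid as locked, 0.07 kg. Origin: underside, middle line; x points from hinge (-60 mm) to jaws (+62 mm), z up. Grasp across the arms between x = -28 and +22 mm.
- tongs_open: The same tongs unlocked, arms spread in a V, jaws about 57 mm apart, 18 mm high, the lock's pull tab drawn out behind the hinge. Not to be moved. Origin and axes as for tongs_shut. (Obstacle behind the work: a fixed shelf post, 22 mm square, 0.5 m high, at world x 0.67, y 0.13, under the corner of a glass shelf 0.5 m up that reaches back and left.)
- pepper_shaker: Small pepper shaker with clear sides and a domed steel top with holes: 44 mm diameter, 90 mm tall, straight-sided to 70 mm, the dome about 34 mm across. Standing. 0.1 kg. Origin: centre of its underside; z up.
- spice_jar: Spice jar in the same group, with a broad flat green screw cap and a label, look-alike of the shaker but taller: 46 mm diameter, 106 mm tall. Standing. Not to be moved. Origin: centre of its underside; z up.
- chilli_jar: The nearer squat clear jar, in the group by the front edge, with red contents and a flat red screw lid: 58 mm diameter, 86 mm tall, grips anywhere on its side. Standing. 0.3 kg. Origin: centre of its underside; z up.
- squeeze_bottle: Red plastic squeeze bottle with a white pointed nozzle: 52 mm diameter, straight-sided to 120 mm, cap 38 mm across to 142 mm, nozzle tip at 165 mm. Rigid, standing. 0.19 kg. Origin: centre of its underside; z up.
Mind the look-alikes: they are no part of the job. Of the things like the chilli_jar, leave any that is turquoise; of the rest the larger one is meant.

How it is judged:
On the way, in this order (a step that is already met when the one before it is completed fails the run):
1. the shut tongs lie in the caddy's front lane, while shaker, jar and squeeze bottle are not yet in their cups (x of tongs_shut in the frame of caddy between -0.068 and -0.014 m and y of tongs_shut in the frame of caddy between -0.062 and 0.062 m and z of tongs_shut in the frame of caddy below 0.009 m and angle between tongs_shut's own z axis and vertical below 0.15 rad and angle between the x axis of tongs_shut and the y axis of caddy, either way round below 0.4 rad and linear speed of tongs_shut below 0.05 m/s and not (horizontal distance between pepper_shaker and cup_narrow below 0.013 m and z of pepper_shaker in the frame of cup_narrow below 0.01 m and angle between pepper_shaker's own z axis and vertical below 0.15 rad and linear speed of pepper_shaker below 0.05 m/s) and not (horizontal distance between chilli_jar and cup_wide below 0.013 m and z of chilli_jar in the frame of cup_wide below 0.01 m and angle between chilli_jar's own z axis and vertical below 0.15 rad and linear speed of chilli_jar below 0.05 m/s) and not (horizontal distance between squeeze_bottle and cup_tall below 0.013 m and z of squeeze_bottle in the frame of cup_tall below 0.01 m and angle between squeeze_bottle's own z axis and vertical below 0.15 rad and linear speed of squeeze_bottle below 0.05 m/s)), for 0.2 s.
2. the pepper shaker stands in the narrow cup and the squat jar in the wide cup, while the squeeze bottle is not yet in its cup (horizontal distance between pepper_shaker and cup_narrow below 0.013 m and z of pepper_shaker in the frame of cup_narrow below 0.01 m and angle between each of pepper_shaker, chilli_jar's own z axis and vertical below 0.15 rad and linear speed of each of pepper_shaker, chilli_jar below 0.05 m/s and horizontal distance between chilli_jar and cup_wide below 0.013 m and z of chilli_jar in the frame of cup_wide below 0.01 m and not (horizontal distance between squeeze_bottle and cup_tall below 0.013 m and z of squeeze_bottle in the frame of cup_tall below 0.01 m and angle between squeeze_bottle's own z axis and vertical below 0.15 rad and linear speed of squeeze_bottle below 0.05 m/s)), for 0.2 s.
3. the squeeze bottle stands in the tall cup (horizontal distance between squeeze_bottle and cup_tall below 0.013 m and z of squeeze_bottle in the frame of cup_tall below 0.01 m and angle between squeeze_bottle's own z axis and vertical below 0.15 rad and linear speed of squeeze_bottle below 0.05 m/s), for 0.2 s.
At the end, for the whole second after the job is handed in: Shut tongs flat in the front lane (27 mm of its middle line, 62 mm along, 0.4 rad); shaker in narrow, jar in wide, bottle in tall cup, upright on the cup floor within 13 mm of centre, all released, at rest; open tongs and spice jar within 25 mm of where they were (all of step 3 and x of tongs_shut in the frame of caddy between -0.068 and -0.014 m and y of tongs_shut in the frame of caddy between -0.062 and 0.062 m and z of tongs_shut in the frame of caddy below 0.009 m and angle between each of tongs_shut, pepper_shaker, chilli_jar's own z axis and vertical below 0.15 rad and angle between the x axis of tongs_shut and the y axis of caddy, either way round below 0.4 rad and linear speed of each of tongs_shut, pepper_shaker, chilli_jar below 0.05 m/s and horizontal distance between pepper_shaker and cup_narrow below 0.013 m and z of pepper_shaker in the frame of cup_narrow below 0.01 m and horizontal distance between chilli_jar and cup_wide below 0.013 m and z of chilli_jar in the frame of cup_wide below 0.01 m and distance of each of tongs_open, spice_jar from where it was at the start of the episode below 0.025 m); the robot touches nothing.
It fails at once if the open tongs are moved by more than 25 mm (distance of tongs_open from where it was at the start of the episode above 0.025 m).
It fails at once if the spice jar is moved by more than 25 mm or tipped (distance of spice_jar from where it was at the start of the episode above 0.025 m or angle between spice_jar's own z axis and vertical above 0.5 rad).
It also fails if it takes over 144 s, if anything falls off the work surface, if the arm or the gripper's body presses on something with over 40 N, if the wrist force passes 120 N, or if a joint passes its speed limit or range.

ROBOT

A 7-joint arm with a two-finger parallel gripper is mounted at the origin on a cart in front of the work surface, level with it; the furniture and walls round the work are solid. World frame = base frame: x ahead of the robot, y to its left, z up, the work surface at z = 0. Lengths are in m, angles in rad, forces in N, time in s.
With the tool pointing down it reaches from about 0.35 to 0.9 m from the base axis. Payload 7.2 kg.
Tool frame: the origin (TCP) lies at the very end of the fingers, on their centre line; the grasp point (between the pads) lies arm.grasp_offset behind it (arm.grasp_offset is the distance from the TCP to the grasp point, in m); z points along the fingers, y is the line along which they close (so a half turn about z gives the same grasp; the last joint's range is limited). The gripper opens to 88 mm and grips with 3 to 60 N. Pads are 20 mm wide; open, the fingers measure 115 mm over their backs; the gripper's body (75 mm by 178 mm) begins 61 mm behind the grasp point.
Start: joints at [-1.335, 0.411, -0.013, 1.596, 0.006, 1.134, -0.082], TCP at [0.187, 0.596, 0.223] pointing down, gripper open.
Joint ranges: [-2.95, 2.95], [-0.29, 1.99], [-1.47, 1.44], [0.14, 2.54], [-1.03, 4.17], [0.13, 1.85], [-2.86, 2.86]. Speed limits (rad/s): [2.39, 2.39, 3.01, 3.01, 3.14, 3.14, 3.14].

INTERFACE

Orientations are given as a unit quaternion [w, x, y, z].
In Python, from cell import state, eyes, order, arm gives the robot as it stands.
- The arm moves only by the shell command python3 -m jog 'ROWS'. ROWS is JSON, a list of rows, each an object of numbers: "gripper": the opening, from 0 (shut) to 1 (fully open); "tx", "ty", "tz": the shift along the world's x, y, z in cm; "turn": the turn about the world's z in rad. A call has exactly 8 rows; each row shifts and turns the commanded pose from where the row before left it; what a row does not reach is not made up. A row lasts 1/8 s, in which the tool goes at most 62.5 mm and 10.7 degrees, less where a joint would pass 70% of its speed; a pose out of reach is approached as far as the arm can. A call with a gripper value outside its range is refused whole. The fingers move at their own pace and stop on an object; the grip force is fixed at half the most. Time passes only in rows, so rows that do not move let the fingers close, or fill a call up. It gives the time, the measured TCP pose, the force, the opening and the grip force at its end, in the units of the state.
- state(): the state, without advancing time (a new reading comes with each control period).
- eyes.read_camera(name): name is "scene" or "top" or "wrist"; returns (picture, depth): 384x512x3 uint8, red, green, blue; 384x512 float32, m along the optical axis (not along the pixel's ray), 0 where there is no reading.
- eyes.camera_params(name): a dict with "camera_matrix" (3x3 intrinsics, pixels), "camera_from_world" (4x4, takes a point from world to camera coordinates). Camera axes: x right, y down, z forward; pixel columns grow to the right and rows downward; lengths in m; the calibration is good to about 2 mm. A picture is of the moment at which its call begins: read the wrist's pose just before it. camera_params takes no time and is no camera call; for the wrist camera it gives the pose at the moment of the call.
- order.hand_in(): hands the job in; it is judged then, once.
The state is a dict: "time": time; "joint_positions": joint angles; "dq": joint speeds; "tau": joint torques, N m; "tool_pos": TCP position; "eef_rot": TCP orientation; "force": force on the tool from outside, world axes, zero at the start; "torque": the same for the moment, N m; "width": finger opening in m; "gripper_force": force on a finger pad.
Only numpy, scipy, OpenCV 4.12 (cv2) and the standard library are available. Lean on these libraries where they do the work, as an engineer would, in place of code of your own. Each camera call takes 0.05 s, during which the arm holds its last target. There are 200 camera calls.

## Working session

There is one attempt and no reset: what is moved stays moved. The work goes in short steps, Python scripts to look and compute and a shell command to move; the robot and the scene stay as the last step left them, time stands still between calls to the robot, and variables do not carry over. Pictures are saved under pics/ and viewed, at most 17 in all, crops included, and the job is handed in when it is done.

```bash
ls; mkdir -p pics
cat > h.py <<'E'
import numpy as np, cv2
from cell import state, eyes, order, arm
def cam(n):
    p=eyes.camera_params(n); im,d=eyes.read_camera(n)
    return im,d,np.array(p["camera_matrix"]),np.array(p["camera_from_world"])
def pts(d,K,T):
    v,u=np.indices(d.shape); c=np.stack([(u-K[0,2])/K[0,0]*d,(v-K[1,2])/K[1,1]*d,d],-1)
    return (c-T[:3,3])@T[:3,:3]
def save(n,im): cv2.imwrite(f"pics/{n}.png",cv2.cvtColor(im,cv2.COLOR_RGB2BGR))
E
python3 - <<'E'
from h import *
for n in("top","scene"):
    im,d,K,T=cam(n); save(n,im); np.savez(n,im=im,d=d,K=K,T=T)
    print(n,np.round(-T[:3,:3].T@T[:3,3],3),(d==0).mean())
print(state()["tool_pos"],state()["eef_rot"],arm.grasp_offset)
E
```

```text
pics
top [ 0.467 -0.009  1.15 ] 0.004099527994791667
scene [-0.369  0.819  0.727] 0.004007975260416667
[0.18684785 0.5959559  0.22191853] [-7.20823813e-05  1.51290348e-01  9.88489124e-01 -6.90101158e-04] 0.0187
```

View pics/top.png

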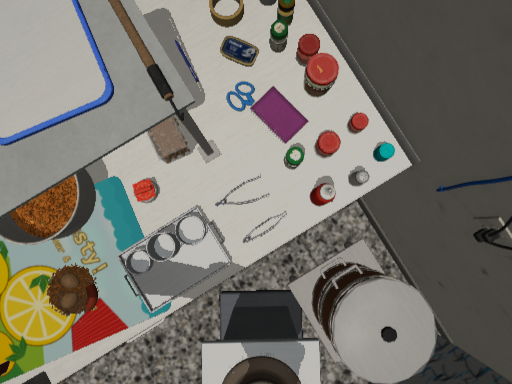

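View pics/scene.png

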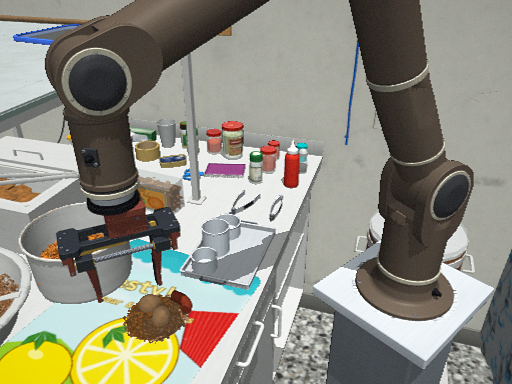

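The top view shows the caddy at (175,255) with cups at (140,260), (163,245) and (192,228). The shut tongs are at (265,227), open tongs at (243,192), bottle at (322,193), shaker at (360,177), and the spice jar's green cap at (294,155). Two small red-lidded jars are at (328,143) and (359,121), and a turquoise one at (386,152). Next I'll measure them.

Run:
```python
from h import *
f=np.load("top.npz"); P=pts(f["d"],f["K"],f["T"]); im=f["im"]; print(f["T"].round(3).tolist(),f["K"].tolist())
for n,(u,v) in dict(bottle=(322,193),shaker=(360,177),spice=(294,155),redA=(328,143),redB=(359,121),turq=(386,152),c1=(140,260),c2=(163,245),c3=(192,228),base=(345,290)).items(): print(n,P[v,u].round(3))
# blobs: top-of-object points by height within radius
for n,(u,v),lo,hi in [("bottle",(322,193),.10,.18),("bottlebody",(322,193),.112,.125),("shaker",(360,177),.06,.1),("spice",(294,155),.09,.12),("redA",(328,143),.07,.1),("redB",(359,121),.05,.1),("turq",(386,152),.05,.1),("c1",(140,260),.035,.09),("c2",(163,245),.035,.09),("c3",(192,228),.035,.09)]:
    m=np.zeros(P.shape[:2],bool); m[max(0,v-20):v+20,u-20:u+20]=1
    m&=(P[...,2]>lo)&(P[...,2]<hi); m&=np.hypot(*(P[...,:2]-P[v,u,:2]).transpose(2,0,1))<.05
    q=P[m]
    if len(q)<4: print(n,len(q)); continue
    (cx,cy),r=cv2.minEnclosingCircle(q[:,:2].astype(np.float32)); print(n,len(q),"circ",round(cx,4),round(cy,4),"d",round(2*r,4),"mean",q.mean(0).round(4),"zmax",q[:,2].max().round(3))
# caddy/tongs by height
for n,(a,b,c,e),lo,hi in [("shut",(235,205,295,248),.008,.03),("open",(210,170,275,210),.008,.03),("caddy",(112,195,240,315),.012,.022)]:
    q=P[b:e,a:c][(P[b:e,a:c,2]>lo)&(P[b:e,a:c,2]<hi)]
    print(n,len(q),q.mean(0).round(4),cv2.minAreaRect(q[:,:2].astype(np.float32)))
z=f["im"]; save("z1",cv2.resize(z[110:310,110:410],(800,533),interpolation=cv2.INTER_CUBIC))
```

```text
[[-0.023, -1.0, -0.007, 0.01], [-0.997, 0.024, -0.069, 0.546], [0.07, 0.005, -0.998, 1.115], [0.0, 0.0, 0.0, 1.0]] [[417.87773614754394, 0.0, 257.5809296148132], [0.0, 417.87773614754394, 194.24503771345508], [0.0, 0.0, 1.0]]
bottle [ 0.537 -0.16   0.139]
shaker [ 0.579 -0.266  0.088]
spice [ 0.637 -0.097  0.106]
redA [ 0.669 -0.187  0.086]
redB [ 0.73  -0.275  0.064]
turq [ 0.646 -0.342  0.063]
c1 [0.376 0.32  0.011]
c2 [0.414 0.258 0.008]
c3 [0.459 0.178 0.007]
base [ 0.264 -0.254 -0.106]
bottle 314 circ 0.5392 -0.1724 d 0.0504 mean [ 0.538  -0.1689  0.1272] zmax 0.165
bottlebody 69 circ 0.5399 -0.1728 d 0.0469 mean [ 0.5361 -0.1643  0.1151] zmax 0.125
shaker 154 circ 0.5815 -0.273 d 0.0347 mean [ 0.5801 -0.2704  0.0828] zmax 0.091
spice 264 circ 0.6361 -0.0997 d 0.0462 mean [ 0.6353 -0.0985  0.1047] zmax 0.111
redA 405 circ 0.6721 -0.1892 d 0.0591 mean [ 0.6707 -0.1886  0.0853] zmax 0.092
redB 241 circ 0.7295 -0.2757 d 0.0449 mean [ 0.7291 -0.2745  0.0655] zmax 0.072
turq 210 circ 0.6505 -0.3438 d 0.0426 mean [ 0.6498 -0.3429  0.0612] zmax 0.066
c1 203 circ 0.3784 0.3109 d 0.0834 mean [0.379  0.3095 0.0492] zmax 0.083
c2 347 circ 0.4117 0.2545 d 0.0974 mean [0.4107 0.2545 0.0636] zmax 0.086
c3 174 circ 0.4527 0.1828 d 0.0874 mean [0.4498 0.1879 0.0465] zmax 0.084
shut 133 [ 0.4525 -0.0149  0.0167] ((0.4547405242919922, -0.01830088347196579), (0.026306118816137314, 0.1375415325164795), 32.28533935546875)
open 157 [0.5447 0.0488 0.0163] ((0.545287549495697, 0.046125784516334534), (0.06252337992191315, 0.14390017092227936), 20.375633239746094)
caddy 959 [0.3917 0.2317 0.0179] ((0.43602219223976135, 0.210298091173172), (0.267380952835083, 0.36820805072784424), 30.584712982177734)
```

View pics/z1.png

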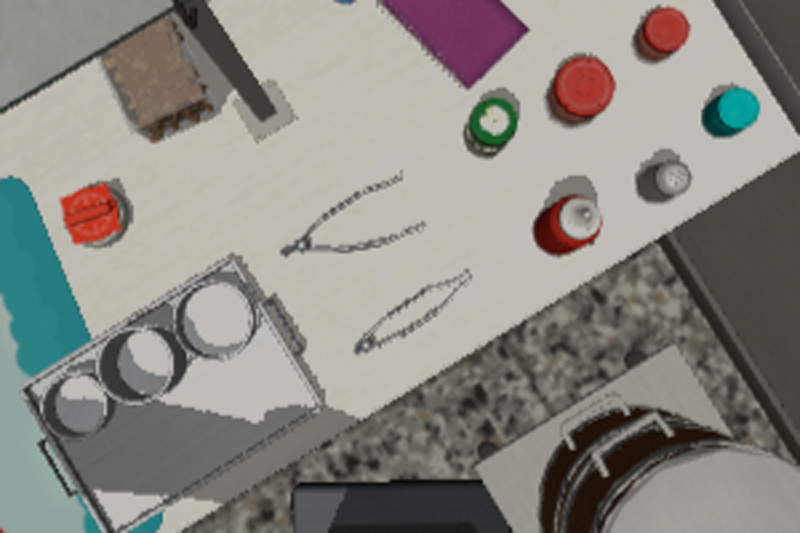

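The jar to take is redA (58 mm, 86 mm tall) at (0.672, -0.189). The shut tongs are at (0.455, -0.018), with the hinge end towards +y. I'll move above them with the closing direction at 32°.

```bash
R='{"tx":1.68,"ty":-3.84,"turn":-0.044}'; python3 -m jog '[{"tx":1.6,"ty":-3.8,"turn":-0.044},{"tx":1.6,"ty":-3.8,"turn":-0.044},{"tx":1.6,"ty":-3.8,"turn":-0.044},{"tx":1.6,"ty":-3.8,"turn":-0.044},{"tx":1.6,"ty":-3.8,"turn":-0.044},{"tx":1.6,"ty":-3.8,"turn":-0.044},{"tx":1.6,"ty":-3.8,"turn":-0.044},{"tx":1.6,"ty":-3.8,"turn":-0.044}]'
python3 -m jog '[{"tx":1.6,"ty":-3.8,"turn":-0.044},{"tx":1.6,"ty":-3.8,"turn":-0.044},{"tx":1.6,"ty":-3.8,"turn":-0.044},{"tx":1.6,"ty":-3.8,"turn":-0.044},{"tx":1.6,"ty":-3.8,"turn":-0.044},{"tx":1.6,"ty":-3.8,"turn":-0.044},{"gripper":0.55},{}]'
cat >> h.py <<'E'
def tool():
    s=state(); q=s["eef_rot"]; w,x,y,z=q
    ya=np.degrees(np.arctan2(1-2*(x*x+z*z),2*(x*y-w*z)))
    return np.round(s["tool_pos"],4),round(ya,1),round(s["width"],4),round(s["time"],2)
E
python3 - <<'E'
from h import *
from scipy.optimize import least_squares
print(tool())
im,d,K,T=cam("wrist"); save("w1",im)
# caddy pose from cup rims (top view depth), one rigid fit of 3 circles
f=np.load("top.npz"); P=pts(f["d"],f["K"],f["T"]).reshape(-1,3)
cs=[((.38,.32),.045,.031),((.412,.2545),.080,.035),((.453,.187),.045,.038)]
Q=[]
for (c,z,r) in cs:
    m=(abs(P[:,2]-z)<.003)&(abs(np.hypot(P[:,0]-c[0],P[:,1]-c[1])-r)<.015); q=P[m]; Q.append(q)
    s=least_squares(lambda p:np.hypot(q[:,0]-p[0],q[:,1]-p[1])-r,c,loss="soft_l1",f_scale=.002); print(len(q),s.x.round(4),np.sqrt(np.mean(s.fun**2)).round(4))
def res(p):
    e=np.array([-np.sin(p[2]),np.cos(p[2])]); return np.concatenate([np.hypot(*(q[:,:2]-(p[:2]+k*e)).T)-r for q,k,(c,z,r) in zip(Q,(.08,0,-.08),cs)])
s=least_squares(res,[.412,.2545,.52],loss="soft_l1",f_scale=.002).x; print("mid",s[:2].round(4),"yaw",np.degrees(s[2]))
ex=np.array([np.cos(s[2]),np.sin(s[2])]); ey=np.array([-ex[1],ex[0]])
print("narrow",s[:2]+.08*ey,"wide",s[:2]-.08*ey,"lane",s[:2]-.084*ex)
E
```

```text
(array([0.1868, 0.596 , 0.2219]), np.float64(72.6), 0.088, 0.1)
107 [0.3728 0.3169] 0.002
114 [0.4133 0.248 ] 0.0012
128 [0.4537 0.1796] 0.003
mid [0.4133 0.2482] yaw 30.502556286838676
narrow [0.37267086 0.31711412] wide [0.45388315 0.17925708] lane [0.34090206 0.20554915]$[0]: bad value
$[0]: bad value
```

View pics/w1.png

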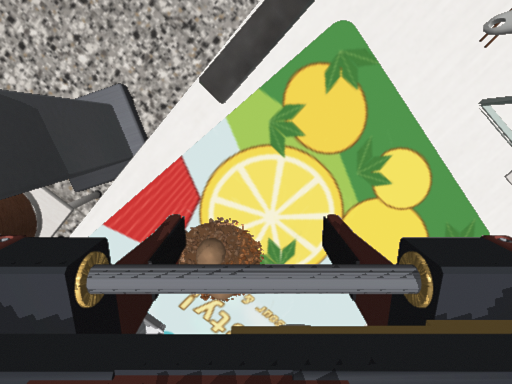

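The wrist view still shows the start position with the mat below, because the moves were refused. Each row seems to need every key. The caddy fit is consistent: its yaw is 30.5° and the cups are spaced 80 mm apart.

```bash
python3 -m jog '[{"gripper":1,"tx":1.7,"ty":-4,"tz":0,"turn":-0.044},{"gripper":1,"tx":1.7,"ty":-4,"tz":0,"turn":-0.044},{"gripper":1,"tx":1.7,"ty":-4,"tz":0,"turn":-0.044},{"gripper":1,"tx":1.7,"ty":-4,"tz":0,"turn":-0.044},{"gripper":1,"tx":1.7,"ty":-4,"tz":0,"turn":-0.044},{"gripper":1,"tx":1.7,"ty":-4,"tz":0,"turn":-0.044},{"gripper":1,"tx":1.7,"ty":-4,"tz":0,"turn":-0.044},{"gripper":1,"tx":1.7,"ty":-4,"tz":0,"turn":-0.044}]'
python3 -m jog '[{"gripper":0.6,"tx":1.7,"ty":-4,"tz":0,"turn":-0.044},{"gripper":0.6,"tx":1.7,"ty":-4,"tz":0,"turn":-0.044},{"gripper":0.6,"tx":1.7,"ty":-4,"tz":0,"turn":-0.044},{"gripper":0.6,"tx":1.7,"ty":-4,"tz":0,"turn":-0.044},{"gripper":0.6,"tx":1.7,"ty":-4,"tz":0,"turn":-0.044},{"gripper":0.6,"tx":1.7,"ty":-4,"tz":0,"turn":-0.044},{"gripper":0.6,"tx":1.7,"ty":-4,"tz":0,"turn":-0.044},{"gripper":0.6,"tx":0,"ty":0,"tz":0,"turn":-0.044}]'
python3 - <<'E'
from h import *
print(tool())
im,d,K,T=cam("wrist"); save("w2",im); np.savez("w2",im=im,d=d,K=K,T=T)
P=pts(d,K,T); m=(P[...,2]>.008)&(P[...,2]<.03)&(np.hypot(P[...,0]-.455,P[...,1]+.018)<.085)
q=P[m]; print(len(q),q.mean(0),cv2.minAreaRect(q[:,:2].astype(np.float32)))
E
```

```text
time: 1.15
tool_pos: [0.3233, 0.2749, 0.2226]
eef_rot: [-0.0, 0.323, 0.946, 0.0]
force: [1.4, 0.2, -0.1]
width: 0.0874
gripper_force: 0.0
time: 2.15
tool_pos: [0.4427, -0.0068, 0.2227]
eef_rot: [0.0, 0.486, 0.874, -0.0]
force: [0.0, -0.3, 0.6]
width: 0.0529
gripper_force: 0.0
(array([ 0.4427, -0.0068,  0.2227]), np.float64(31.9), 0.0529, 2.15)
645 [ 0.46641452 -0.00774331  0.01603987] ((0.48498207330703735, 0.001101471483707428), (0.09867143630981445, 0.1381513774394989), 31.50279998779297)
```

View pics/w2.png

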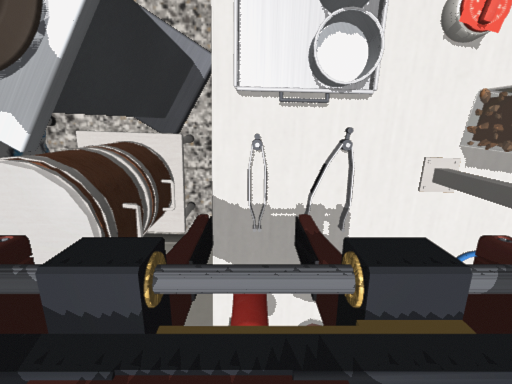

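The shut tongs are at about (258,183), with the hinge at the top (caddy side) and the jaws at (257,227). The open tongs' near jaw is at about (307,213), so there's room.

Run:
```python
from h import *
f=np.load("w2.npz"); P=pts(f["d"],f["K"],f["T"])[125:235,238:278].reshape(-1,3)
q=P[(P[:,2]>.008)&(P[:,2]<.03)]; r=cv2.minAreaRect(q[:,:2].astype(np.float32)); print(len(q),r,q[:,2].max())
e=np.array([.527,-.85]); t=q[:,:2]@e; print(t.min(),t.max(), "hinge",q[t<t.min()+.015].mean(0),"jaw",q[t>t.max()-.015].mean(0))
c=np.array(r[0]); print("move",(c-state()["tool_pos"][:2])*100)
```

```text
521 ((0.45436733961105347, -0.01770908385515213), (0.026764120906591415, 0.13820263743400574), 32.24200439453125) 0.02059592350370554
0.18538784471044487 0.3235751346286785 hinge [0.42266532 0.03377162 0.01648551] jaw [ 0.48795034 -0.07160576  0.01595555]
move [ 1.2210699  -1.24759176]
```

```bash
python3 -m jog '[{"gripper":0.6,"tx":1.2,"ty":-1.1,"tz":-3,"turn":0.006},{"gripper":0.6,"tx":0,"ty":0,"tz":-4,"turn":0},{"gripper":0.6,"tx":0,"ty":0,"tz":-4,"turn":0},{"gripper":0.6,"tx":0,"ty":0,"tz":-4,"turn":0},{"gripper":0.6,"tx":0,"ty":0,"tz":-3,"turn":0},{"gripper":0.6,"tx":0,"ty":0,"tz":-2,"turn":0},{"gripper":0.6,"tx":0,"ty":0,"tz":-1,"turn":0},{"gripper":0.6,"tx":0,"ty":0,"tz":-0.5,"turn":0}]'
python3 -m jog '[{"gripper":0.6,"tx":0,"ty":0,"tz":-0.3,"turn":0},{"gripper":0.6,"tx":0,"ty":0,"tz":0,"turn":0},{"gripper":0,"tx":0,"ty":0,"tz":0,"turn":0},{"gripper":0,"tx":0,"ty":0,"tz":0,"turn":0},{"gripper":0,"tx":0,"ty":0,"tz":0,"turn":0},{"gripper":0,"tx":0,"ty":0,"tz":0,"turn":0},{"gripper":0,"tx":0,"ty":0,"tz":0,"turn":0},{"gripper":0,"tx":0,"ty":0,"tz":0,"turn":0}]'
```

```text
time: 3.2
tool_pos: [0.454, -0.0144, 0.0075]
eef_rot: [-0.0, 0.48, 0.877, 0.0]
force: [-0.8, -0.5, 0.1]
width: 0.0527
gripper_force: 0.0
time: 4.2
tool_pos: [0.454, -0.0146, 0.0048]
eef_rot: [0.0, 0.48, 0.877, 0.0]
force: [-0.9, -0.5, 4.7]
width: 0.024
gripper_force: 30.0
```

```bash
python3 -m jog '[{"gripper":0,"tx":0,"ty":0,"tz":3,"turn":0},{"gripper":0,"tx":0,"ty":0,"tz":4,"turn":0},{"gripper":0,"tx":-1,"ty":2,"tz":4,"turn":0},{"gripper":0,"tx":-2,"ty":4,"tz":0,"turn":0},{"gripper":0,"tx":-2,"ty":4,"tz":0,"turn":0},{"gripper":0,"tx":-2,"ty":4,"tz":0,"turn":-0.03},{"gripper":0,"tx":-2,"ty":4,"tz":0,"turn":0},{"gripper":0,"tx":-2,"ty":4,"tz":0,"turn":0}]'
python3 -m jog '[{"gripper":0,"tx":-0.3,"ty":0.3,"tz":0,"turn":0},{"gripper":0,"tx":0,"ty":0,"tz":0,"turn":0},{"gripper":0,"tx":0,"ty":0,"tz":-3,"turn":0},{"gripper":0,"tx":0,"ty":0,"tz":-3,"turn":0},{"gripper":0,"tx":0,"ty":0,"tz":-2,"turn":0},{"gripper":0,"tx":0,"ty":0,"tz":-0.5,"turn":0},{"gripper":0,"tx":0,"ty":0,"tz":0,"turn":0},{"gripper":0,"tx":0,"ty":0,"tz":0,"turn":0}]'
python3 - <<'E'
from h import *
print(tool()); im,d,K,T=cam("wrist"); save("w3",im)
E
```

```text
time: 5.2
tool_pos: [0.3431, 0.2066, 0.1146]
eef_rot: [0.0, 0.493, 0.87, 0.0]
force: [0.5, 0.0, -0.9]
width: 0.0245
gripper_force: 30.0
time: 6.2
tool_pos: [0.3416, 0.2084, 0.0303]
eef_rot: [0.0, 0.494, 0.87, 0.001]
force: [-0.6, -0.2, -0.5]
width: 0.024
gripper_force: 30.0
(array([0.3416, 0.2084, 0.0303]), np.float64(30.8), 0.024, 6.2)
```

View pics/w3.png

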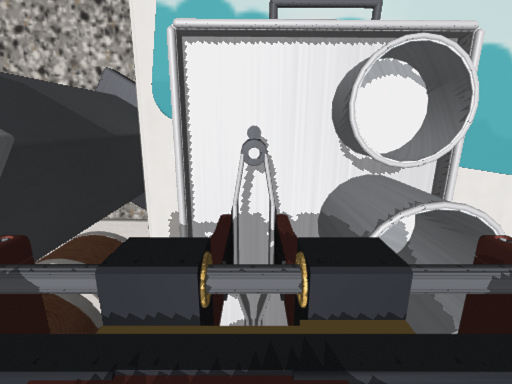

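The tongs hang straight over the lane, hinge at (253,153), clear of the cups. Now I'll lower and release.

```bash
python3 -m jog '[{"gripper":0,"tx":0,"ty":0,"tz":-1,"turn":0},{"gripper":0,"tx":0,"ty":0,"tz":-0.7,"turn":0},{"gripper":0,"tx":0,"ty":0,"tz":-0.2,"turn":0},{"gripper":0,"tx":0,"ty":0,"tz":0,"turn":0},{"gripper":0.5,"tx":0,"ty":0,"tz":0,"turn":0},{"gripper":0.5,"tx":0,"ty":0,"tz":0,"turn":0},{"gripper":0.5,"tx":0,"ty":0,"tz":0,"turn":0},{"gripper":0.5,"tx":0,"ty":0,"tz":0,"turn":0}]'
python3 -m jog '[{"gripper":0.5,"tx":0,"ty":0,"tz":1,"turn":0},{"gripper":0.5,"tx":0,"ty":0,"tz":3,"turn":0},{"gripper":0.5,"tx":0,"ty":0,"tz":4,"turn":0},{"gripper":0.5,"tx":0,"ty":0,"tz":4,"turn":0},{"gripper":0.5,"tx":0,"ty":0,"tz":4,"turn":0},{"gripper":0.5,"tx":0,"ty":0,"tz":4,"turn":0},{"gripper":0.5,"tx":0,"ty":0,"tz":4,"turn":0},{"gripper":0.5,"tx":0,"ty":0,"tz":0,"turn":0}]'
python3 - <<'E'
from h import *
print(tool()); im,d,K,T=cam("wrist"); save("w4",im)
P=pts(d,K,T); m=(P[...,2]>.012)&(P[...,2]<.035)
c=np.array([.4133,.2482]);a=np.radians(30.5);ex=np.array([np.cos(a),np.sin(a)]);ey=np.array([-ex[1],ex[0]])
L=np.stack([(P[...,:2]-c)@ex+.042,(P[...,:2]-c)@ey],-1)
m&=(abs(L[...,0]+.042)<.03)&(abs(L[...,1])<.1)
q=L[m]; print(len(q),cv2.minAreaRect(q.astype(np.float32)),P[m][:,2].max())
E
```

```text
time: 7.25
tool_pos: [0.341, 0.2084, 0.0107]
eef_rot: [0.0, 0.493, 0.87, 0.0]
force: [-0.0, -0.5, -0.4]
width: 0.0438
gripper_force: 0.0
time: 8.25
tool_pos: [0.3422, 0.2091, 0.2536]
eef_rot: [0.0, 0.493, 0.87, 0.003]
force: [-0.3, -0.6, -0.3]
width: 0.0441
gripper_force: 0.0
(array([0.3422, 0.2091, 0.2536]), np.float64(30.9), 0.0441, 8.25)
480 ((-0.040779173374176025, 0.0002216622233390808), (0.13884788751602173, 0.025580866262316704), 89.97774505615234) 0.025962272270663146
```

View pics/w4.png

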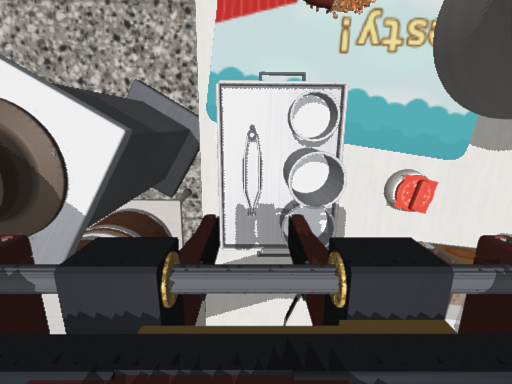

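The tongs lie flat in the lane at (252,170), at caddy coordinates (-41, 0) mm with a yaw error of about 0°. Next is the shaker.

```bash
python3 -m jog '[{"gripper":0.8,"tx":2,"ty":-4,"tz":0,"turn":0},{"gripper":0.8,"tx":2,"ty":-4,"tz":0,"turn":0},{"gripper":0.8,"tx":2,"ty":-4,"tz":0,"turn":0},{"gripper":0.8,"tx":2,"ty":-4,"tz":0,"turn":0},{"gripper":0.8,"tx":2,"ty":-4,"tz":0,"turn":0},{"gripper":0.8,"tx":2,"ty":-4,"tz":0,"turn":0},{"gripper":0.8,"tx":2,"ty":-4,"tz":0,"turn":0},{"gripper":0.8,"tx":2,"ty":-4,"tz":0,"turn":0}]'
python3 -m jog '[{"gripper":0.8,"tx":2,"ty":-4,"tz":0,"turn":0},{"gripper":0.8,"tx":2,"ty":-4,"tz":0,"turn":0},{"gripper":0.8,"tx":2,"ty":-4,"tz":0,"turn":0},{"gripper":0.8,"tx":2,"ty":-4,"tz":0,"turn":0},{"gripper":0.8,"tx":0,"ty":0,"tz":0,"turn":-0.007},{"gripper":0.8,"tx":0,"ty":0,"tz":0,"turn":0},{"gripper":0.8,"tx":0,"ty":0,"tz":0,"turn":0},{"gripper":0.8,"tx":0,"ty":0,"tz":0,"turn":0}]'
python3 - <<'E'
from h import *
print(tool()); im,d,K,T=cam("wrist"); save("w5",im)
P=pts(d,K,T)
for n,c,lo,hi in [("shaker",(.5815,-.273),.06,.1),("jar",(.672,-.189),.078,.095),("bottle",(.54,-.172),.112,.15)]:
    q=P[(P[...,2]>lo)&(P[...,2]<hi)&(np.hypot(P[...,0]-c[0],P[...,1]-c[1])<.033)]
    if len(q)>10: print(n,len(q),cv2.minEnclosingCircle(q[:,:2].astype(np.float32)),q.mean(0),q[:,2].max())
E
```

```text
time: 9.3
tool_pos: [0.5007, -0.1128, 0.2495]
eef_rot: [-0.001, 0.493, 0.87, -0.001]
force: [0.7, 0.9, -0.1]
width: 0.0702
gripper_force: 0.0
time: 10.3
tool_pos: [0.5811, -0.2704, 0.2508]
eef_rot: [-0.0, 0.496, 0.868, 0.0]
force: [-0.1, 0.3, -0.1]
width: 0.0701
gripper_force: 0.0
(array([ 0.5811, -0.2704,  0.2508]), np.float64(30.6), 0.0701, 10.3)
shaker 607 ((0.5813146233558655, -0.2728188633918762), 0.01754744164645672) [ 0.57956863 -0.27060606  0.08318017] 0.08961875503994578
jar 1816 ((0.6713022589683533, -0.18965812027454376), 0.02918979525566101) [ 0.67007251 -0.18942583  0.08540931] 0.08828019911850574
bottle 1453 ((0.5393575429916382, -0.1725025177001953), 0.023387204855680466) [ 0.53924358 -0.17458221  0.1311677 ] 0.1497038663710681
```

View pics/w5.png

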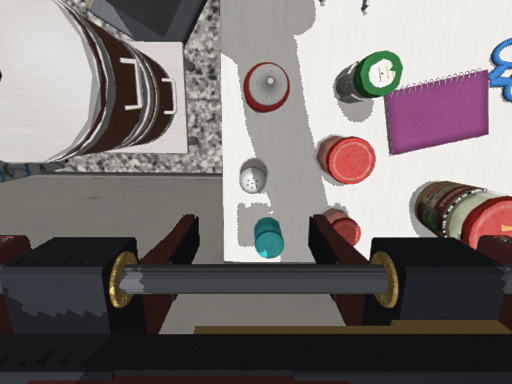

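The shaker's dome is at (252,178), jar lid at (348,160), bottle at (267,87) and turquoise jar at (268,238). The measurements agree with the top view.

```bash
python3 -m jog '[{"gripper":0.8,"tx":0,"ty":-0.2,"tz":-3,"turn":0},{"gripper":0.8,"tx":0,"ty":0,"tz":-4,"turn":0},{"gripper":0.8,"tx":0,"ty":0,"tz":-4,"turn":0},{"gripper":0.8,"tx":0,"ty":0,"tz":-4,"turn":0},{"gripper":0.8,"tx":0,"ty":0,"tz":-3,"turn":0},{"gripper":0.8,"tx":0,"ty":0,"tz":-2,"turn":0},{"gripper":0.8,"tx":0,"ty":0,"tz":-0.5,"turn":0},{"gripper":0.8,"tx":0,"ty":0,"tz":0,"turn":0}]'
python3 -m jog '[{"gripper":0,"tx":0,"ty":0,"tz":0,"turn":0},{"gripper":0,"tx":0,"ty":0,"tz":0,"turn":0},{"gripper":0,"tx":0,"ty":0,"tz":0,"turn":0},{"gripper":0,"tx":0,"ty":0,"tz":0,"turn":0},{"gripper":0,"tx":0,"ty":0,"tz":0,"turn":0},{"gripper":0,"tx":0,"ty":0,"tz":0,"turn":0},{"gripper":0,"tx":0,"ty":0,"tz":0,"turn":0},{"gripper":0,"tx":0,"ty":0,"tz":0,"turn":0}]'
```

```text
time: 11.35
tool_pos: [0.5814, -0.2738, 0.0463]
eef_rot: [0.0, 0.496, 0.868, 0.0]
force: [-0.2, -0.5, -0.7]
width: 0.0704
gripper_force: 0.0
time: 12.35
tool_pos: [0.5812, -0.2736, 0.0459]
eef_rot: [0.0, 0.496, 0.868, 0.0]
force: [0.7, 0.3, 3.3]
width: 0.0359
gripper_force: 29.6
```

Width is 36 mm where the shaker should give 44, so I'll look.

Run:
```python
from h import *
print(tool()); im,d,K,T=cam("wrist"); b=im
im2,d2,K2,T2=cam("scene")
save("w6",np.hstack([b[100:340,120:420],cv2.resize(im2[130:250,220:350],(300,240))]))
```

```text
(array([ 0.5812, -0.2736,  0.0459]), np.float64(30.5), 0.0359, 12.35)
```

View pics/w6.png

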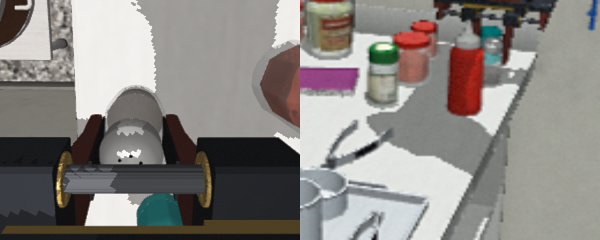

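```bash
python3 -m jog '[{"gripper":0,"tx":0,"ty":0,"tz":0.5,"turn":0},{"gripper":0,"tx":0,"ty":0,"tz":1.5,"turn":0},{"gripper":0,"tx":0,"ty":0,"tz":3,"turn":0},{"gripper":0,"tx":0,"ty":0,"tz":4,"turn":0},{"gripper":0,"tx":0,"ty":0,"tz":4,"turn":0},{"gripper":0,"tx":0,"ty":0,"tz":4,"turn":0},{"gripper":0,"tx":0,"ty":0,"tz":2,"turn":0},{"gripper":0,"tx":0,"ty":0,"tz":0,"turn":0}]'
python3 - <<'E'
from h import *
print(tool()); im,d,K,T=cam("wrist"); b=im
im2,d2,K2,T2=cam("scene")
p=T2[:3,:3]@np.array([.581,-.273,.2])+T2[:3,3]; u,v=(K2@p)[:2]/p[2]; u=int(u);v=int(v);print(u,v)
save("w7",np.hstack([b[100:340,120:420],cv2.resize(im2[v-50:v+50,u-62:u+63],(375,300))[:240]]))
s,_=eyes.read_camera("top"),0
P=pts(d2,K2,T2)[v-50:v+50,u-62:u+63].reshape(-1,3); q=P[np.hypot(P[:,0]-.581,P[:,1]+.273)<.04]
for z in np.arange(.1,.29,.01):
    r=q[abs(q[:,2]-z)<.005]; print(round(z,2),len(r),r.mean(0).round(3) if len(r) else "")
E
```

```text
time: 13.45
tool_pos: [0.5813, -0.2739, 0.2368]
eef_rot: [0.001, 0.496, 0.868, 0.0]
force: [-0.2, -0.1, -0.7]
width: 0.0365
gripper_force: 29.3
(array([ 0.5813, -0.2739,  0.2368]), np.float64(30.5), 0.0365, 13.45)
304 119
0.1 0 
0.11 0 
0.12 0 
0.13 0 
0.14 0 
0.15 0 
0.16 0 
0.17 0 
0.18 0 
0.19 6 [ 0.567 -0.263  0.194]
0.2 31 [ 0.571 -0.261  0.2  ]
0.21 34 [ 0.569 -0.261  0.21 ]
0.22 37 [ 0.57 -0.26  0.22]
0.23 36 [ 0.57  -0.261  0.23 ]
0.24 46 [ 0.571 -0.264  0.24 ]
0.25 55 [ 0.573 -0.265  0.25 ]
0.26 48 [ 0.572 -0.267  0.259]
0.27 52 [ 0.573 -0.266  0.27 ]
0.28 54 [ 0.575 -0.268  0.279]
```

View pics/w7.png

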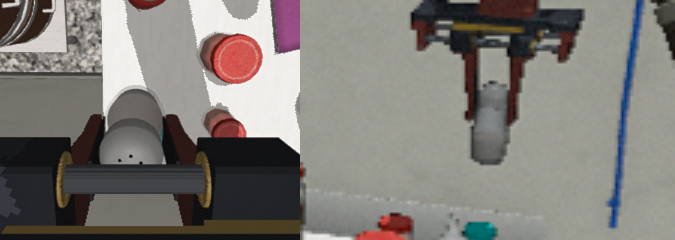

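The shaker is held upright and centred, with its bottom 46 mm below the TCP. I'll carry it to the narrow cup at (0.373, 0.317).

```bash
python3 -m jog '[{"gripper":0,"tx":-1.3,"ty":3.7,"tz":1,"turn":0},{"gripper":0,"tx":-1.3,"ty":3.7,"tz":1,"turn":0},{"gripper":0,"tx":-1.3,"ty":3.7,"tz":0,"turn":0},{"gripper":0,"tx":-1.3,"ty":3.7,"tz":0,"turn":0},{"gripper":0,"tx":-1.3,"ty":3.7,"tz":0,"turn":0},{"gripper":0,"tx":-1.3,"ty":3.7,"tz":0,"turn":0},{"gripper":0,"tx":-1.3,"ty":3.7,"tz":0,"turn":0},{"gripper":0,"tx":-1.3,"ty":3.7,"tz":0,"turn":0}]'
python3 -m jog '[{"gripper":0,"tx":-1.3,"ty":3.7,"tz":0,"turn":0},{"gripper":0,"tx":-1.3,"ty":3.7,"tz":0,"turn":0},{"gripper":0,"tx":-1.3,"ty":3.7,"tz":0,"turn":0},{"gripper":0,"tx":-1.3,"ty":3.7,"tz":0,"turn":0},{"gripper":0,"tx":-1.3,"ty":3.7,"tz":0,"turn":0},{"gripper":0,"tx":-1.3,"ty":3.7,"tz":0,"turn":0},{"gripper":0,"tx":-1.3,"ty":3.7,"tz":0,"turn":0},{"gripper":0,"tx":-1.3,"ty":3.7,"tz":0,"turn":0}]'
python3 -m jog '[{"gripper":0,"tx":0,"ty":0,"tz":-3,"turn":0},{"gripper":0,"tx":0,"ty":0,"tz":-3,"turn":0},{"gripper":0,"tx":0,"ty":0,"tz":-3,"turn":0},{"gripper":0,"tx":0,"ty":0,"tz":-3,"turn":0},{"gripper":0,"tx":0,"ty":0,"tz":-2,"turn":0},{"gripper":0,"tx":0,"ty":0,"tz":0,"turn":0},{"gripper":0,"tx":0,"ty":0,"tz":0,"turn":0},{"gripper":0,"tx":0,"ty":0,"tz":0,"turn":0}]'
python3 - <<'E'
from h import *
print(tool(),(np.array([.3727,.3171])-state()["tool_pos"][:2])*100)
E
```

```text
time: 14.6
tool_pos: [0.4757, 0.0236, 0.2545]
eef_rot: [-0.001, 0.496, 0.868, -0.001]
force: [-0.0, 0.7, -1.2]
width: 0.0363
gripper_force: 29.3
time: 15.6
tool_pos: [0.3718, 0.3191, 0.2544]
eef_rot: [-0.0, 0.496, 0.868, -0.001]
force: [1.2, 0.3, -1.2]
width: 0.0366
gripper_force: 29.3
time: 16.6
tool_pos: [0.3733, 0.3187, 0.1164]
eef_rot: [0.0, 0.496, 0.868, 0.001]
force: [0.3, -0.5, -1.3]
width: 0.0368
gripper_force: 29.3
(array([0.3733, 0.3187, 0.1164]), np.float64(30.5), 0.0368, 16.6) [-0.06234591 -0.16137005]
```

Bottom is at 0.071. The goal is TCP z ≈ 0.055, with the shaker's bottom at 0.009.

```bash
python3 -m jog '[{"gripper":0,"tx":0,"ty":-0.2,"tz":-1.5,"turn":0},{"gripper":0,"tx":0,"ty":0,"tz":-1.5,"turn":0},{"gripper":0,"tx":0,"ty":0,"tz":-1.5,"turn":0},{"gripper":0,"tx":0,"ty":0,"tz":-1,"turn":0},{"gripper":0,"tx":0,"ty":0,"tz":-0.5,"turn":0},{"gripper":0,"tx":0,"ty":0,"tz":-0.1,"turn":0},{"gripper":0,"tx":0,"ty":0,"tz":0,"turn":0},{"gripper":0,"tx":0,"ty":0,"tz":0,"turn":0}]'
```

```text
time: 17.6
tool_pos: [0.3732, 0.3166, 0.055]
eef_rot: [0.0, 0.496, 0.868, 0.0]
force: [-0.4, 0.4, -1.2]
width: 0.0366
gripper_force: 29.3
```

```bash
python3 -m jog '[{"gripper":0,"tx":0,"ty":0,"tz":-0.1,"turn":0},{"gripper":0,"tx":0,"ty":0,"tz":0,"turn":0},{"gripper":0.8,"tx":0,"ty":0,"tz":0,"turn":0},{"gripper":0.8,"tx":0,"ty":0,"tz":0,"turn":0},{"gripper":0.8,"tx":0,"ty":0,"tz":0,"turn":0},{"gripper":0.8,"tx":0,"ty":0,"tz":0,"turn":0},{"gripper":0.8,"tx":0,"ty":0,"tz":2,"turn":0},{"gripper":0.8,"tx":0,"ty":0,"tz":3,"turn":0}]'
python3 -m jog '[{"gripper":1,"tx":0,"ty":0,"tz":4,"turn":0},{"gripper":1,"tx":0,"ty":0,"tz":4,"turn":0},{"gripper":1,"tx":0,"ty":0,"tz":4,"turn":0},{"gripper":1,"tx":0,"ty":0,"tz":3,"turn":0},{"gripper":1,"tx":1,"ty":-2,"tz":0,"turn":0},{"gripper":1,"tx":2,"ty":-4,"tz":0,"turn":0},{"gripper":1,"tx":2,"ty":-4,"tz":0,"turn":0},{"gripper":1,"tx":0,"ty":0,"tz":0,"turn":0}]'
python3 - <<'E'
from h import *
print(tool()); im,d,K,T=cam("wrist"); save("w8",im)
P=pts(d,K,T); q=P[(P[...,2]>.075)&(P[...,2]<.11)&(np.hypot(P[...,0]-.3727,P[...,1]-.3171)<.03)]
print(len(q),cv2.minEnclosingCircle(q[:,:2].astype(np.float32)),q[:,2].max())
E
```

```text
time: 18.6
tool_pos: [0.3725, 0.3158, 0.1036]
eef_rot: [-0.0, 0.496, 0.868, -0.001]
force: [0.5, 0.1, -0.1]
width: 0.07
gripper_force: 0.0
time: 19.6
tool_pos: [0.4243, 0.2132, 0.2539]
eef_rot: [0.0, 0.499, 0.867, 0.0]
force: [0.9, 0.3, 0.0]
width: 0.0882
gripper_force: 0.0
(array([0.4243, 0.2132, 0.2539]), np.float64(30.2), 0.0882, 19.6)
763 ((0.37298792600631714, 0.31685924530029297), 0.01724991947412491) 0.09899166859529533
```

View pics/w8.png

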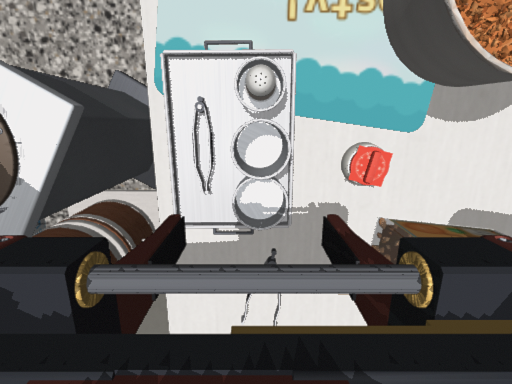

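The shaker stands centred in the narrow cup at (261,82), with its top at 0.099 as it should be. Next is the jar.

```bash
python3 -m jog '[{"gripper":1,"tx":1.2,"ty":-4,"tz":0,"turn":0.005},{"gripper":1,"tx":1.2,"ty":-4,"tz":0,"turn":0},{"gripper":1,"tx":1.2,"ty":-4,"tz":0,"turn":0},{"gripper":1,"tx":1.2,"ty":-4,"tz":0,"turn":0},{"gripper":1,"tx":1.2,"ty":-4,"tz":0,"turn":0},{"gripper":1,"tx":1.2,"ty":-4,"tz":0,"turn":0},{"gripper":1,"tx":2.9,"ty":-2.7,"tz":0,"turn":0},{"gripper":1,"tx":2.9,"ty":-2.7,"tz":0,"turn":0}]'
python3 -m jog '[{"gripper":1,"tx":2.9,"ty":-2.7,"tz":0,"turn":0},{"gripper":1,"tx":2.9,"ty":-2.7,"tz":0,"turn":0},{"gripper":1,"tx":2.9,"ty":-2.7,"tz":0,"turn":0},{"gripper":1,"tx":2.9,"ty":-2.7,"tz":0,"turn":0},{"gripper":1,"tx":0,"ty":0,"tz":-4,"turn":0},{"gripper":1,"tx":0,"ty":0,"tz":-4,"turn":0},{"gripper":1,"tx":0,"ty":0,"tz":0,"turn":0},{"gripper":1,"tx":0,"ty":0,"tz":0,"turn":0}]'
python3 - <<'E'
from h import *
print(tool(),(np.array([.6713,-.1897,.045])-state()["tool_pos"])*100)
E
```

```text
time: 20.65
tool_pos: [0.5542, -0.0765, 0.2533]
eef_rot: [-0.0, 0.493, 0.87, 0.0]
force: [-0.2, 0.2, -0.3]
width: 0.0877
gripper_force: 0.0
time: 21.65
tool_pos: [0.6698, -0.185, 0.1748]
eef_rot: [0.0, 0.494, 0.87, 0.0]
force: [0.2, 0.2, 0.6]
width: 0.0875
gripper_force: 0.0
(array([ 0.6698, -0.185 ,  0.1748]), np.float64(30.8), 0.0875, 21.65) [  0.14800719  -0.46934551 -12.98240461]
```

```bash
python3 -m jog '[{"gripper":1,"tx":0.2,"ty":-0.5,"tz":0,"turn":0},{"gripper":1,"tx":0,"ty":0,"tz":-3,"turn":0},{"gripper":1,"tx":0,"ty":0,"tz":-3,"turn":0},{"gripper":1,"tx":0,"ty":0,"tz":-3,"turn":0},{"gripper":1,"tx":0,"ty":0,"tz":-2.5,"turn":0},{"gripper":1,"tx":0,"ty":0,"tz":-1.5,"turn":0},{"gripper":1,"tx":0,"ty":0,"tz":0,"turn":0},{"gripper":1,"tx":0,"ty":0,"tz":0,"turn":0}]'
python3 -m jog '[{"gripper":0,"tx":0,"ty":0,"tz":0,"turn":0},{"gripper":0,"tx":0,"ty":0,"tz":0,"turn":0},{"gripper":0,"tx":0,"ty":0,"tz":0,"turn":0},{"gripper":0,"tx":0,"ty":0,"tz":0,"turn":0},{"gripper":0,"tx":0,"ty":0,"tz":0,"turn":0},{"gripper":0,"tx":0,"ty":0,"tz":0,"turn":0},{"gripper":0,"tx":0,"ty":0,"tz":0,"turn":0},{"gripper":0,"tx":0,"ty":0,"tz":0,"turn":0}]'
python3 -m jog '[{"gripper":0,"tx":0,"ty":0,"tz":0.5,"turn":0},{"gripper":0,"tx":0,"ty":0,"tz":1.5,"turn":0},{"gripper":0,"tx":0,"ty":0,"tz":3,"turn":0},{"gripper":0,"tx":0,"ty":0,"tz":4,"turn":0},{"gripper":0,"tx":0,"ty":0,"tz":4,"turn":0},{"gripper":0,"tx":0,"ty":0,"tz":4,"turn":0},{"gripper":0,"tx":0,"ty":0,"tz":3,"turn":0},{"gripper":0,"tx":0,"ty":0,"tz":0,"turn":0}]'
python3 - <<'E'
from h import *
print(tool()); im,d,K,T=cam("wrist"); im2,d2,K2,T2=cam("scene"); t=state()["tool_pos"]
p=T2[:3,:3]@(t-[0,0,.02])+T2[:3,3]; u,v=((K2@p)[:2]/p[2]).astype(int)
save("w9",np.hstack([im[60:300,120:420],cv2.resize(im2[v-50:v+50,u-62:u+63],(375,300))[:240]]))
P=pts(d2,K2,T2).reshape(-1,3); q=P[np.hypot(P[:,0]-t[0],P[:,1]-t[1])<.045]
for z in (.17,.18,.19,.2,.21,.22,.23,.24): 
    r=q[abs(q[:,2]-z)<.005]; print(z,len(r),r.mean(0).round(3) if len(r) else "")
E
```

```text
time: 22.65
tool_pos: [0.6718, -0.1911, 0.045]
eef_rot: [0.001, 0.494, 0.869, 0.0]
force: [-0.3, 0.1, -0.3]
width: 0.0876
gripper_force: 0.0
time: 23.65
tool_pos: [0.6714, -0.1904, 0.044]
eef_rot: [0.0, 0.494, 0.869, 0.0]
force: [1.5, 2.2, 4.8]
width: 0.0589
gripper_force: 30.0
time: 24.65
tool_pos: [0.6715, -0.1918, 0.2464]
eef_rot: [0.002, 0.494, 0.869, 0.0]
force: [-0.5, 0.2, -4.2]
width: 0.059
gripper_force: 30.0
(array([ 0.6715, -0.1918,  0.2464]), np.float64(30.7), 0.059, 24.65)
0.17 0 
0.18 0 
0.19 0 
0.2 9 [ 0.655 -0.18   0.203]
0.21 49 [ 0.654 -0.177  0.21 ]
0.22 50 [ 0.655 -0.178  0.219]
0.23 53 [ 0.653 -0.178  0.23 ]
0.24 50 [ 0.655 -0.177  0.24 ]
```

View pics/w9.png

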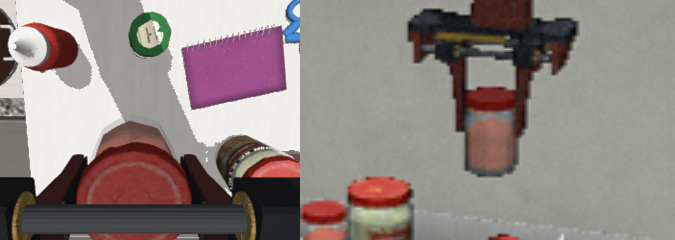

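The jar is held upright with its bottom at about 0.20, and the spice jar and bottle are undisturbed. I'll carry it to the wide cup.

```bash
python3 -m jog '[{"gripper":0,"tx":-2.7,"ty":2.5,"tz":0,"turn":0},{"gripper":0,"tx":-2.7,"ty":2.5,"tz":0,"turn":0},{"gripper":0,"tx":-2.7,"ty":2.5,"tz":0,"turn":0},{"gripper":0,"tx":-2.7,"ty":2.5,"tz":0,"turn":0},{"gripper":0,"tx":-2.7,"ty":2.5,"tz":0,"turn":0},{"gripper":0,"tx":-2.7,"ty":2.5,"tz":0,"turn":0},{"gripper":0,"tx":-0.9,"ty":3.7,"tz":0,"turn":0},{"gripper":0,"tx":-0.9,"ty":3.7,"tz":0,"turn":0}]'
python3 -m jog '[{"gripper":0,"tx":-0.9,"ty":3.7,"tz":0,"turn":0},{"gripper":0,"tx":-0.9,"ty":3.7,"tz":0,"turn":0},{"gripper":0,"tx":-0.9,"ty":3.7,"tz":0,"turn":0},{"gripper":0,"tx":-0.9,"ty":3.7,"tz":0,"turn":0},{"gripper":0,"tx":0,"ty":0,"tz":-4,"turn":0},{"gripper":0,"tx":0,"ty":0,"tz":-4,"turn":0},{"gripper":0,"tx":0,"ty":0,"tz":-3,"turn":0},{"gripper":0,"tx":0,"ty":0,"tz":0,"turn":0}]'
python3 -m jog '[{"gripper":0,"tx":0,"ty":0,"tz":-1.5,"turn":0},{"gripper":0,"tx":0,"ty":0,"tz":0,"turn":0},{"gripper":0,"tx":0,"ty":0,"tz":0,"turn":0},{"gripper":0,"tx":0,"ty":0,"tz":0,"turn":0},{"gripper":0,"tx":0,"ty":0,"tz":0,"turn":0},{"gripper":0,"tx":0,"ty":0,"tz":0,"turn":0},{"gripper":0,"tx":0,"ty":0,"tz":0,"turn":0},{"gripper":0,"tx":0,"ty":0,"tz":0,"turn":0}]'
python3 - <<'E'
from h import *
print(tool(),(np.array([.4539,.1793,.0535])-state()["tool_pos"])*100)
E
```

```text
time: 25.75
tool_pos: [0.4893, 0.0344, 0.2423]
eef_rot: [-0.001, 0.494, 0.869, -0.001]
force: [0.7, -0.7, -3.7]
width: 0.059
gripper_force: 30.0
time: 26.75
tool_pos: [0.4526, 0.18, 0.131]
eef_rot: [-0.001, 0.494, 0.869, -0.003]
force: [0.3, 0.5, -3.2]
width: 0.059
gripper_force: 30.0
time: 27.75
tool_pos: [0.455, 0.1814, 0.1186]
eef_rot: [-0.0, 0.494, 0.869, 0.0]
force: [-0.4, 0.0, -3.5]
width: 0.059
gripper_force: 30.0
(array([0.455 , 0.1814, 0.1186]), np.float64(30.8), 0.059, 27.75) [-0.10678769 -0.20813927 -6.51474053]
```

```bash
python3 -m jog '[{"gripper":0,"tx":-0.1,"ty":-0.2,"tz":-1.5,"turn":0},{"gripper":0,"tx":0,"ty":0,"tz":-1.5,"turn":0},{"gripper":0,"tx":0,"ty":0,"tz":-1.5,"turn":0},{"gripper":0,"tx":0,"ty":0,"tz":-1,"turn":0},{"gripper":0,"tx":0,"ty":0,"tz":-0.5,"turn":0},{"gripper":0,"tx":0,"ty":0,"tz":-0.4,"turn":0},{"gripper":0,"tx":0,"ty":0,"tz":-0.2,"turn":0},{"gripper":0,"tx":0,"ty":0,"tz":0,"turn":0}]'
python3 -m jog '[{"gripper":1,"tx":0,"ty":0,"tz":0,"turn":0},{"gripper":1,"tx":0,"ty":0,"tz":0,"turn":0},{"gripper":1,"tx":0,"ty":0,"tz":0,"turn":0},{"gripper":1,"tx":0,"ty":0,"tz":0,"turn":0},{"gripper":1,"tx":0,"ty":0,"tz":2,"turn":0},{"gripper":1,"tx":0,"ty":0,"tz":4,"turn":0},{"gripper":1,"tx":0,"ty":0,"tz":4,"turn":0},{"gripper":1,"tx":0,"ty":0,"tz":4,"turn":0}]'
python3 -m jog '[{"gripper":1,"tx":0,"ty":0,"tz":5,"turn":0},{"gripper":1,"tx":0,"ty":0,"tz":3,"turn":0},{"gripper":1,"tx":1,"ty":-4,"tz":0,"turn":0},{"gripper":1,"tx":1,"ty":-4,"tz":0,"turn":0},{"gripper":1,"tx":0,"ty":0,"tz":0,"turn":0},{"gripper":1,"tx":0,"ty":0,"tz":0,"turn":0},{"gripper":1,"tx":0,"ty":0,"tz":0,"turn":0},{"gripper":1,"tx":0,"ty":0,"tz":0,"turn":0}]'
python3 - <<'E'
from h import *
print(tool()); im,d,K,T=cam("wrist"); save("w10",im)
P=pts(d,K,T)
for c,lo,r in [((.3727,.3171),.075,.03),((.4539,.1793),.085,.04)]:
    q=P[(P[...,2]>lo)&(P[...,2]<.11)&(np.hypot(P[...,0]-c[0],P[...,1]-c[1])<r)]
    print(len(q),cv2.minEnclosingCircle(q[:,:2].astype(np.float32)),q[:,2].max(),q[:,2].min())
q=P[(abs(P[...,2]-.08)<.004)&(abs(np.hypot(P[...,0]-.4133,P[...,1]-.2482)-.035)<.008)]; print(len(q),cv2.minEnclosingCircle(q[:,:2].astype(np.float32)))
E
```

```text
time: 28.75
tool_pos: [0.4541, 0.1795, 0.0528]
eef_rot: [0.0, 0.494, 0.869, 0.0]
force: [-0.3, -0.4, -4.0]
width: 0.0585
gripper_force: 30.0
time: 29.75
tool_pos: [0.4539, 0.1792, 0.1939]
eef_rot: [-0.0, 0.494, 0.869, -0.0]
force: [1.5, 0.9, 0.2]
width: 0.0876
gripper_force: 0.0
time: 30.75
tool_pos: [0.4738, 0.1002, 0.2725]
eef_rot: [-0.0, 0.494, 0.87, -0.0]
force: [0.1, 0.0, -0.2]
width: 0.0875
gripper_force: 0.0
(array([0.4738, 0.1002, 0.2725]), np.float64(30.9), 0.0875, 30.75)Traceback (most recent call last):
  File "<stdin>", line 6, in <module>
    return umr_maximum(a, axis, None, out, keepdims, initial, where)
ValueError: zero-size array to reduction operation maximum which has no identity
```

View pics/w10.png

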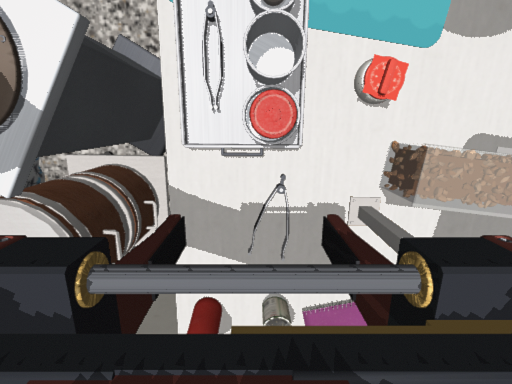

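The jar sits in the wide cup at (272,113); the shaker cup is out of frame. Next I'll go to the bottle, checking the jar height from the top camera.

```bash
python3 -m jog '[{"gripper":1,"tx":1,"ty":-4,"tz":0,"turn":0},{"gripper":1,"tx":1,"ty":-4,"tz":0,"turn":0},{"gripper":1,"tx":1,"ty":-4,"tz":0,"turn":0},{"gripper":1,"tx":1,"ty":-4,"tz":0,"turn":0},{"gripper":1,"tx":1,"ty":-4,"tz":0,"turn":0},{"gripper":1,"tx":1,"ty":-4,"tz":0,"turn":0},{"gripper":1,"tx":0.6,"ty":-3.3,"tz":0,"turn":0},{"gripper":1,"tx":0,"ty":0,"tz":0,"turn":0}]'
python3 - <<'E'
from h import *
print(tool(),(np.array([.5394,-.1725,.0905])-state()["tool_pos"])*100); im,d,K,T=cam("wrist"); P=pts(d,K,T)
q=P[(P[...,2]>.126)&(P[...,2]<.146)&(np.hypot(P[...,0]-.5394,P[...,1]+.1725)<.035)]; print(len(q),cv2.minEnclosingCircle(q[:,:2].astype(np.float32)),q[:,2].max())
im,d,K,T=cam("top"); P=pts(d,K,T)
for c,lo,r in [((.3727,.3171),.075,.03),((.4539,.1793),.085,.04),((.6361,-.0997),.09,.035)]:
    q=P[(P[...,2]>lo)&(P[...,2]<.12)&(np.hypot(P[...,0]-c[0],P[...,1]-c[1])<r)]
    if len(q)>4: print(len(q),cv2.minEnclosingCircle(q[:,:2].astype(np.float32)),q[:,2].max(),q[:,2].min())
E
```

```text
time: 31.8
tool_pos: [0.5396, -0.1763, 0.2725]
eef_rot: [0.0, 0.496, 0.868, -0.001]
force: [0.7, 0.9, 0.1]
width: 0.0878
gripper_force: 0.0
(array([ 0.5396, -0.1763,  0.2725]), np.float64(30.5), 0.0878, 31.8) [ -0.02309939   0.3800855  -18.20430518]
744 ((0.5396062731742859, -0.1730102300643921), 0.019161269068717957) 0.14592199089375035
156 ((0.37282848358154297, 0.315136581659317), 0.01719064638018608) 0.10005960157230627 0.07664857579306754
428 ((0.45359641313552856, 0.17837470769882202), 0.029329616576433182) 0.09977025467773391 0.0854506309793747
263 ((0.636260449886322, -0.0993197038769722), 0.02290389873087406) 0.11200031823601281 0.09052348332098364
```

Jar and shaker are seated and centred. Now I'll grip the bottle at TCP z 0.091.

```bash
python3 -m jog '[{"gripper":1,"tx":0,"ty":0.3,"tz":-2,"turn":0},{"gripper":1,"tx":0,"ty":0,"tz":-4,"turn":0},{"gripper":1,"tx":0,"ty":0,"tz":-4,"turn":0},{"gripper":1,"tx":0,"ty":0,"tz":-4,"turn":0},{"gripper":1,"tx":0,"ty":0,"tz":-3,"turn":0},{"gripper":1,"tx":0,"ty":0,"tz":-1.2,"turn":0},{"gripper":1,"tx":0,"ty":0,"tz":0,"turn":0},{"gripper":1,"tx":0,"ty":0,"tz":0,"turn":0}]'
python3 -m jog '[{"gripper":0,"tx":0,"ty":0,"tz":0,"turn":0},{"gripper":0,"tx":0,"ty":0,"tz":0,"turn":0},{"gripper":0,"tx":0,"ty":0,"tz":0,"turn":0},{"gripper":0,"tx":0,"ty":0,"tz":0,"turn":0},{"gripper":0,"tx":0,"ty":0,"tz":0,"turn":0},{"gripper":0,"tx":0,"ty":0,"tz":0,"turn":0},{"gripper":0,"tx":0,"ty":0,"tz":0,"turn":0},{"gripper":0,"tx":0,"ty":0,"tz":0,"turn":0}]'
python3 -m jog '[{"gripper":0,"tx":0,"ty":0,"tz":0.5,"turn":0},{"gripper":0,"tx":0,"ty":0,"tz":1.5,"turn":0},{"gripper":0,"tx":0,"ty":0,"tz":3,"turn":0},{"gripper":0,"tx":0,"ty":0,"tz":4,"turn":0},{"gripper":0,"tx":0,"ty":0,"tz":4,"turn":0},{"gripper":0,"tx":0,"ty":0,"tz":2,"turn":0},{"gripper":0,"tx":0,"ty":0,"tz":0,"turn":0},{"gripper":0,"tx":0,"ty":0,"tz":0,"turn":0}]'
python3 - <<'E'
from h import *
print(tool()); im2,d2,K2,T2=cam("scene"); t=state()["tool_pos"]
p=T2[:3,:3]@(t-[0,0,.04])+T2[:3,3]; u,v=((K2@p)[:2]/p[2]).astype(int)
save("w11",cv2.resize(im2[v-60:v+60,u-80:u+80],(640,480)))
P=pts(d2,K2,T2).reshape(-1,3); q=P[np.hypot(P[:,0]-t[0],P[:,1]-t[1])<.045]
for z in np.arange(.12,.27,.015): 
    r=q[abs(q[:,2]-z)<.005]; print(z.round(3),len(r),r.mean(0).round(3) if len(r) else "")
E
```

```text
time: 32.9
tool_pos: [0.5408, -0.1705, 0.0919]
eef_rot: [0.001, 0.494, 0.869, 0.0]
force: [-0.6, 0.5, -0.1]
width: 0.0874
gripper_force: 0.0
time: 33.9
tool_pos: [0.5399, -0.1707, 0.0907]
eef_rot: [0.0, 0.494, 0.869, -0.0]
force: [-0.2, 0.2, 1.4]
width: 0.049
gripper_force: 30.0
time: 34.9
tool_pos: [0.5396, -0.1702, 0.2401]
eef_rot: [-0.0, 0.494, 0.869, 0.0]
force: [0.4, -1.2, -1.6]
width: 0.049
gripper_force: 29.9
(array([ 0.5396, -0.1702,  0.2401]), np.float64(30.8), 0.049, 34.9)
0.12 0 
0.135 0 
0.15 1 [ 0.535 -0.148  0.154]
0.165 43 [ 0.523 -0.156  0.165]
0.18 48 [ 0.525 -0.157  0.18 ]
0.195 50 [ 0.523 -0.16   0.195]
0.21 54 [ 0.525 -0.161  0.21 ]
0.225 53 [ 0.526 -0.161  0.225]
0.24 53 [ 0.529 -0.158  0.24 ]
0.255 70 [ 0.529 -0.16   0.255]
0.27 75 [ 0.533 -0.163  0.269]
```

View pics/w11.png

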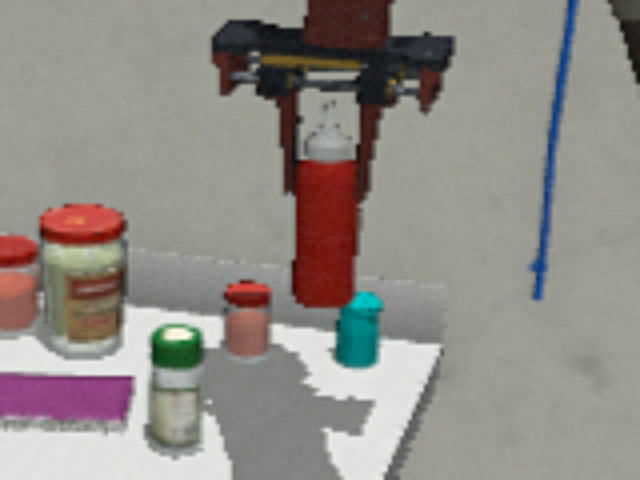

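The bottle hangs upright with its bottom at about 0.15. I'll carry it to the tall cup.

```bash
python3 -m jog '[{"gripper":0,"tx":-1,"ty":3.5,"tz":2,"turn":0},{"gripper":0,"tx":-1,"ty":3.5,"tz":0,"turn":0},{"gripper":0,"tx":-1,"ty":3.5,"tz":0,"turn":0},{"gripper":0,"tx":-1,"ty":3.5,"tz":0,"turn":0},{"gripper":0,"tx":-1,"ty":3.5,"tz":0,"turn":0},{"gripper":0,"tx":-1,"ty":3.5,"tz":0,"turn":0},{"gripper":0,"tx":-1,"ty":3.5,"tz":0,"turn":0},{"gripper":0,"tx":-1,"ty":3.5,"tz":0,"turn":0}]'
python3 -m jog '[{"gripper":0,"tx":-1.1,"ty":3.5,"tz":0,"turn":0},{"gripper":0,"tx":-1.1,"ty":3.5,"tz":0,"turn":0},{"gripper":0,"tx":-1.2,"ty":3.5,"tz":0,"turn":0},{"gripper":0,"tx":-1.2,"ty":3.5,"tz":0,"turn":0},{"gripper":0,"tx":0,"ty":0,"tz":-3,"turn":0},{"gripper":0,"tx":0,"ty":0,"tz":-2,"turn":0},{"gripper":0,"tx":0,"ty":0,"tz":0,"turn":0},{"gripper":0,"tx":0,"ty":0,"tz":0,"turn":0}]'
python3 - <<'E'
from h import *
t=state()["tool_pos"]; print(tool(),(np.array([.4133,.2498,.0995])-t)*100)
im2,d2,K2,T2=cam("scene"); P=pts(d2,K2,T2).reshape(-1,3); q=P[np.hypot(P[:,0]-t[0],P[:,1]-t[1])<.045]
for z in (.125,.14,.16,.18): 
    r=q[abs(q[:,2]-z)<.005]; print(z,len(r),r.mean(0).round(3) if len(r) else "")
E
```

```text
time: 35.95
tool_pos: [0.459, 0.1104, 0.2599]
eef_rot: [-0.0, 0.494, 0.869, -0.001]
force: [0.2, 0.1, -1.4]
width: 0.0491
gripper_force: 29.9
time: 36.95
tool_pos: [0.4143, 0.2491, 0.2109]
eef_rot: [0.0, 0.494, 0.869, -0.0]
force: [-0.1, -0.2, -1.4]
width: 0.049
gripper_force: 29.9
(array([0.4143, 0.2491, 0.2109]), np.float64(30.7), 0.049, 36.95) [ -0.09665082   0.0661195  -11.14479143]
0.125 25 [0.396 0.259 0.127]
0.14 69 [0.396 0.26  0.14 ]
0.16 79 [0.397 0.259 0.16 ]
0.18 74 [0.398 0.257 0.18 ]
```

```bash
python3 -m jog '[{"gripper":0,"tx":-0.1,"ty":0.1,"tz":-2,"turn":0},{"gripper":0,"tx":0,"ty":0,"tz":-2,"turn":0},{"gripper":0,"tx":0,"ty":0,"tz":-2,"turn":0},{"gripper":0,"tx":0,"ty":0,"tz":-2,"turn":0},{"gripper":0,"tx":0,"ty":0,"tz":-1.5,"turn":0},{"gripper":0,"tx":0,"ty":0,"tz":-1,"turn":0},{"gripper":0,"tx":0,"ty":0,"tz":-0.5,"turn":0},{"gripper":0,"tx":0,"ty":0,"tz":-0.2,"turn":0}]'
```

```text
time: 38.0
tool_pos: [0.4132, 0.2505, 0.0989]
eef_rot: [-0.0, 0.494, 0.869, 0.0]
force: [-3.5, -2.7, 20.5]
width: 0.0491
gripper_force: 30.2
```

The bottle has touched the floor of the cup at the expected height. I'll release and retreat upward.

```bash
python3 -m jog '[{"gripper":0,"tx":0,"ty":0,"tz":0.1,"turn":0},{"gripper":0.9,"tx":0,"ty":0,"tz":0,"turn":0},{"gripper":0.9,"tx":0,"ty":0,"tz":0,"turn":0},{"gripper":0.9,"tx":0,"ty":0,"tz":0,"turn":0},{"gripper":0.9,"tx":0,"ty":0,"tz":0,"turn":0},{"gripper":0.9,"tx":0,"ty":0,"tz":1,"turn":0},{"gripper":0.9,"tx":0,"ty":0,"tz":3,"turn":0},{"gripper":0.9,"tx":0,"ty":0,"tz":4,"turn":0}]'
python3 -m jog '[{"gripper":0.9,"tx":0,"ty":0,"tz":4,"turn":0},{"gripper":0.9,"tx":0,"ty":0,"tz":4,"turn":0},{"gripper":0.9,"tx":0,"ty":0,"tz":3,"turn":0},{"gripper":0.9,"tx":1,"ty":-4,"tz":0,"turn":0},{"gripper":0.9,"tx":1,"ty":-4,"tz":0,"turn":0},{"gripper":0.9,"tx":1,"ty":-4,"tz":0,"turn":0},{"gripper":0.9,"tx":0,"ty":0,"tz":0,"turn":0},{"gripper":0.9,"tx":0,"ty":0,"tz":0,"turn":0}]'
python3 - <<'E'
from h import *
print(tool()); im,d,K,T=cam("top"); P=pts(d,K,T); im2=cam("scene")[0]
save("w12",np.hstack([cv2.resize(im[190:320,100:260],(480,390)),cv2.resize(im2[160:290,170:290],(320,347)).repeat(1,0) if 0 else cv2.resize(im2[160:290,170:276],(318,390))]))
for n,c,lo,hi,r in [("pep",(.3727,.3171),.075,.12,.03),("jar",(.4539,.1793),.085,.12,.04),("bot",(.4133,.2482),.134,.16,.035),("spice",(.6361,-.0997),.09,.12,.035)]:
    q=P[(P[...,2]>lo)&(P[...,2]<hi)&(np.hypot(P[...,0]-c[0],P[...,1]-c[1])<r)]
    if len(q)>4: print(n,len(q),cv2.minEnclosingCircle(q[:,:2].astype(np.float32)),q[:,2].max())
q=P[170:210,210:275]; q=q[(q[:,:,2]>.008)&(q[:,:,2]<.03)]; print("open",cv2.minAreaRect(q[:,:2].astype(np.float32)))
E
```

```text
time: 39.0
tool_pos: [0.4127, 0.2498, 0.1806]
eef_rot: [0.0, 0.494, 0.869, -0.001]
force: [0.8, 0.6, -0.3]
width: 0.079
gripper_force: 0.0
time: 40.0
tool_pos: [0.4429, 0.1308, 0.29]
eef_rot: [-0.0, 0.494, 0.869, 0.0]
force: [-0.6, 0.9, -0.4]
width: 0.0792
gripper_force: 0.0
(array([0.4429, 0.1308, 0.29  ]), np.float64(30.8), 0.0792, 40.0)
jar 23 ((0.4654231369495392, 0.15745751559734344), 0.01594345085322857) 0.09845989467432964
spice 262 ((0.6363087296485901, -0.09956493228673935), 0.023000463843345642) 0.11160563058289288
open ((0.5446701049804688, 0.046153660863637924), (0.061983074992895126, 0.1440502554178238), 20.52501106262207)
```

View pics/w12.png

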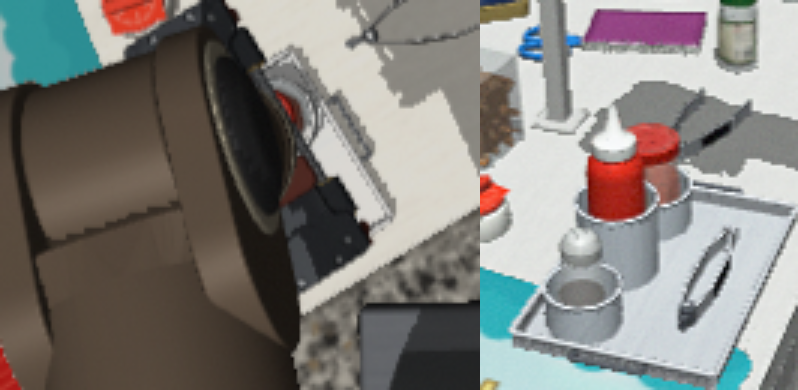

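In the scene view everything stands in its cup: bottle at (615,170), shaker at (580,250), jar behind at (655,150), tongs in the lane at (708,278). The arm hides the caddy from the top camera, so I'll make one wrist check of the bottle's tilt and then hand in.

Run:
```python
from h import *
im,d,K,T=cam("wrist"); P=pts(d,K,T)
for n,c,lo,hi,r in [("pep",(.3727,.3171),.075,.12,.03),("jar",(.4539,.1793),.085,.12,.04),("botcap",(.4133,.2482),.137,.155,.035),("tip",(.4133,.2482),.164,.19,.035)]:
    q=P[(P[...,2]>lo)&(P[...,2]<hi)&(np.hypot(P[...,0]-c[0],P[...,1]-c[1])<r)]
    if len(q)>2: print(n,len(q),cv2.minEnclosingCircle(q[:,:2].astype(np.float32)),q[:,2].max())
```

```text
pep 760 ((0.37301936745643616, 0.31659621000289917), 0.01723184622824192) 0.09945193830074725
jar 1535 ((0.4534624516963959, 0.18010559678077698), 0.02929006889462471) 0.09686735641857595
botcap 914 ((0.4136241674423218, 0.2480100691318512), 0.01897449977695942) 0.15497870865439856
tip 64 ((0.4150694012641907, 0.24603445827960968), 0.004080365411937237) 0.17399349511075338
```

All are upright, centred and at the right heights.

```bash
python3 -c "
from cell import order
print(order.hand_in())"
```

```text
the job is handed in; nothing more can be done
None
```

I handed the job in at about 40 s of the 144 s limit. On the last camera checks the shut tongs lay in the front lane, the shaker, jar and bottle stood centred in their cups, and the open tongs and spice jar had not moved; the hand-in returned no verdict.

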